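# Tuck the drip strip under the splash flap and hold it down

### The arm

A 7-joint arm with a two-finger parallel gripper is mounted at the origin on the work surface. World frame = base frame: x ahead of the robot, y to its left, z up, the work surface at z = 0. Lengths are in m, angles in rad, forces in N, time in s.
With the tool pointing down it reaches from about 0.35 to 0.775 m from the base axis. Payload 3.1 kg.
Tool frame: the origin (TCP) lies midway between the tips of the shut fingers; the grasp point (between the pads) lies 19 mm behind it (manip.grip_point_offset is the distance from the TCP to the grasp point, in m); z points along the fingers, y is the line along which they close (so a half turn about z gives the same grasp; the last joint's range is limited). The gripper opens to 85 mm and grips with 20 to 120 N. Pads are 22 mm wide; open, the fingers measure 114 mm over their backs; the gripper's body (76 mm by 85 mm) begins 54 mm behind the grasp point. The pads swing forward as they close: fully open they stand 13 mm farther back than shut.
Start: joints at [1.304, 0.311, 0.014, 1.512, -0.004, 1.319, -0.027], TCP at [0.123, -0.536, 0.231] pointing down, gripper open.
Joint ranges: [-2.7, 2.7], [-0.3, 1.91], [-1.27, 1.3], [0.12, 2.57], [-1.44, 4.58], [0.2, 2.03], [-3.05, 3.05]. Speed limits (rad/s): [2.79, 2.79, 3.14, 3.14, 3.14, 3.14, 3.14].

### API

Orientations are given as [roll, pitch, yaw] about the fixed x, y, z axes, in that order (R = Rz(yaw) Ry(pitch) Rx(roll)).
In Python, from bench import manip, effector, planner, capture, get_calibration, workorder gives the robot as it stands. Calls block until the motion is done:
- manip.move_ptp(position, orientation): joint-space move of the TCP to a pose.
- manip.move_straight(position, speed=0.15, rot=None, threshold=None): straight line of the TCP; rot=None keeps the orientation; speed is the mean speed in m/s. With threshold (N) it stops when the force on the tool has changed by that much, and returns True; else False.
- manip.set_joints(angles): joint-space move.
- effector.command_gripper(opening, newtons=None): opening from 0.0 (shut) to 1.0 (fully open); newtons is the grip in N (None keeps the last); returns when the fingers have stopped.
- manip.pause(seconds).
- planner.inverse_kinematics(position, orientation): joint angles nearest the present ones, or None.
- manip.state(): the state.
- capture(name): name is "side" or "top"; returns (picture, depth): 480x640x3 uint8, red, green, blue; 480x640 float32, m along the optical axis (not along the pixel's ray), 0 where there is no reading.
- get_calibration(name): a dict with "camera_matrix" (3x3 intrinsics, pixels), "extrinsics" (4x4, takes a point from world to camera coordinates). Camera axes: x right, y down, z forward; pixel columns grow to the right and rows downward; lengths in m; the calibration is good to about 2 mm. A picture is of the moment at which its call begins. get_calibration takes no time and is no camera call.
A pose or a line that the arm cannot do raises manip.IKError and nothing moves.
- workorder.finish_job(): hands the job in; it is judged then, once.
The state is a dict: "time": time; "joint_pos": joint angles; "joint_vel": joint speeds; "joint_torque": joint torques, N m; "tool_pos": TCP position; "eef_rot": TCP orientation; "force": force on the tool from outside, world axes, zero at the start; "moment": the same for the moment, N m; "width": opening from 0.0 (shut) to 1.0 (fully open); "grip_force": force on a finger pad.
Only numpy, scipy, OpenCV 4.12 (cv2) and the standard library are available. Lean on these libraries where they do the work, as an engineer would, in place of code of your own. Each camera call takes 0.05 s, during which the arm holds its last target. There are 200 camera calls.

### The job

At the candle pouring station, take the shorter of the two L-shaped aluminium drip strips by its upstand, lay it on the plywood deck and slide its long free edge under the lapped steel flap until it meets the stop below, square to the flap and midway between the two cheeks, without lifting the flap. Finish while still gripping the strip and pressing it firmly flat on the deck: do not let go at the end. Leave the longer strip and the two candle jars undisturbed where they are.

Things in the scene. Friction and masses are not known exactly. Their poses are not given: they have to be found in the camera images.
- station: fixed pouring station, 240 mm (x) by 200 mm (y); origin on the table under the middle of its deck, x points towards its flap and hinge (away from the robot), y along the flap. Deck top is at z = 20 mm. Two steel cheeks stand at the flap's ends, x = 20 to 124 mm, inner faces at y = +76 and -76 mm, tops at z = 46 mm. Under the flap a stop bar across the deck has its face at x = 52 mm (top z = 26 mm).
- deck: the station's plywood deck, 240 x 200 x 20 mm, fixed and rigid, same origin and axes as the station
- flap (a joint): hinge of the steel splash flap (98 x 146 mm, 4 mm thick, 300 g, free to lift, weight holds it down); 0 = resting level with its underside 8 mm above the deck, positive (rad) = front edge raised. Hinge line at station x = 118 mm, z = 30 mm
- flap_edge (a point): middle of the lower front edge of the flap, at station x = 20 mm, y = 0, z = 28 mm: 8 mm above the deck. The strip goes in below it, moving in the station's +x, 32 mm deep to the stop
- strip: the shorter, loose drip strip, aluminium, about 200 g (up to 40 % either way): leaf 4 mm thick, 100 mm (x) by 120 mm (y), lying at x = -45 to +55 mm from the origin; an upstand 10 mm thick runs over its whole length along y, centred at x = -25 mm, its top 41 mm above the underside. Origin on the underside, mid length; z up
- strip_grip (a point): point in the middle of the short strip's upstand, 30 mm above its underside, at strip x = -25 mm; grip across the 10 mm thickness (along strip x) from above
- strip_edge (a point): middle of the short strip's free edge that goes under the flap, on the underside at strip x = +55 mm, y = 0
- long_strip: the longer strip, same section but 162 mm long (too long to go between the cheeks), origin and axes as on the short one; the two strips start on the table on opposite sides (left and right) of the station, either way round; not to be moved
- brown_jar: brown candle jar, 76 mm diameter, 88 mm high plus a 20 mm wick, origin under its centre; bystander
- black_jar: black candle jar, same size, origin under its centre; bystander
There are look-alikes about, which are no part of the job. Leave any yellow look-alike of the strip alone.

How it is judged:
On the way:
1. the short strip, held in the fingers, has its free edge at least 8 mm under the resting flap (x of strip_edge in the frame of station above 0.028 m and z of strip_edge in the frame of station between 0.015 and 0.026 m and y of strip_edge in the frame of station between -0.03 and 0.03 m and contact force between the fingers and strip above 1 N), for 0.1 s.
At the end, for the whole second after the job is handed in: the short strip's free edge is under the flap within 6 mm of the stop, centred within 12 mm and square within 4 degrees, the strip flat on the deck (2.3 degrees, 2.5 mm), pressed on it with more than 6 N and still gripped in the fingers; the flap rests (raised less than 0.03 rad) (x of strip_edge in the frame of station above 0.046 m and y of strip_edge in the frame of station between -0.012 and 0.012 m and angle between the x axis of strip and the x axis of station, either way round below 0.07 rad and angle between strip's own z axis and vertical below 0.04 rad and height (world z) of strip_edge between 0.0165 and 0.0235 m and height (world z) of strip between 0.0165 and 0.0225 m and contact force between strip and deck above 6 N and contact force between the fingers and strip above 3 N and value of joint flap below 0.03 rad and linear speed of strip below 0.02 m/s); the arm keeps its last pose, push and grip.
It fails at once if the flap is lifted by more than 0.05 rad (5 mm at its edge) (value of joint flap above 0.05 rad).
It fails at once if the longer strip is moved by more than 30 mm (distance of long_strip from where it was at the start of the episode above 0.03 m).
It fails at once if a candle jar is moved by more than 30 mm or tipped (distance of any of brown_jar, black_jar from where it was at the start of the episode above 0.03 m or angle between any of brown_jar, black_jar's own z axis and vertical above 0.4 rad).
It also fails if it takes over 38 s, if anything falls off the work surface, if the arm or the gripper's body presses on something with over 40 N, if the wrist force passes 120 N, or if a joint passes its speed limit or range.

## Working session

There is one attempt and no reset: what is moved stays moved. The work goes in short steps, each a Python script; the robot and the scene stay as the last script left them, time stands still between calls to the robot, and variables do not carry over. Pictures are saved under pics/ and viewed, at most 10 in all, crops included, and the job is handed in when it is done.

```bash
mkdir -p pics; ls; cat > h.py <<'E'
import numpy as np, cv2
from bench import manip, effector, planner, capture, get_calibration, workorder
def snap(cam,fn):
    im,d=capture(cam); cv2.imwrite(f'pics/{fn}.png',im[:,:,::-1]); np.save(f'pics/{fn}.npy',d); return im,d
def world(cam,d):
    c=get_calibration(cam);K=np.array(c['camera_matrix']);T=np.linalg.inv(np.array(c['extrinsics']))
    v,u=np.mgrid[:480,:640]
    p=np.stack([(u-K[0,2])/K[0,0]*d,(v-K[1,2])/K[1,1]*d,d],-1)
    return p@T[:3,:3].T+T[:3,3]
E
python3 - <<'E'
from h import *
for c in('top','side'):
    im,d=snap(c,c+'0'); k=get_calibration(c); print(np.round(k['camera_matrix'],1).tolist(),np.round(k['extrinsics'],3).tolist())
s=manip.state();print(s)
E
```

```text
pics
[[595.5, 0.0, 318.9], [0.0, 595.5, 238.7], [0.0, 0.0, 1.0]] [[0.017, -1.0, 0.0, -0.111], [-0.997, -0.017, -0.08, 0.514], [0.08, 0.001, -0.997, 1.307], [0.0, 0.0, 0.0, 1.0]]
[[580.7, 0.0, 328.7], [0.0, 580.7, 240.8], [0.0, 0.0, 1.0]] [[-0.977, -0.214, 0.011, 0.487], [-0.174, 0.763, -0.623, 0.184], [0.125, -0.61, -0.782, 1.454], [0.0, 0.0, 0.0, 1.0]]
{'time': 0.1, 'joint_pos': array([ 1.304277  ,  0.3116806 ,  0.01399466,  1.51292581, -0.00439574,
        1.31919846, -0.0271886 ]), 'joint_vel': array([-0.00134383,  0.00015127,  0.00056678, -0.0023744 ,  0.00211244,
        0.00037336,  0.00018313]), 'joint_torque': array([-1.13737065e-05, -3.80856907e+01,  1.46410614e-01, -2.31244344e+01,
        1.24428741e-02,  8.07360717e-03, -2.51155836e-05]), 'tool_pos': array([ 0.12247354, -0.5355063 ,  0.2302988 ]), 'eef_rot': array([-3.13941321e+00,  9.57980535e-05,  2.24906710e-01]), 'force': array([ 0.54392386, -0.42094063,  0.07237292]), 'moment': array([ 0.06071714, -0.00766839, -0.01397064]), 'grip_force': 0.0, 'width': 0.9986398039200126}
```

View pics/top0.png

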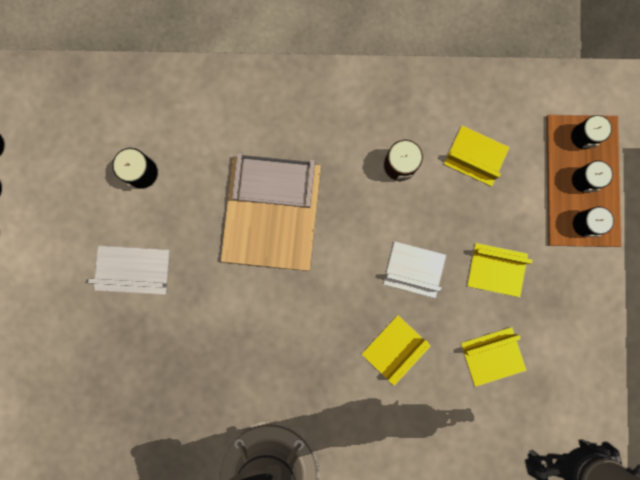

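View pics/side0.png

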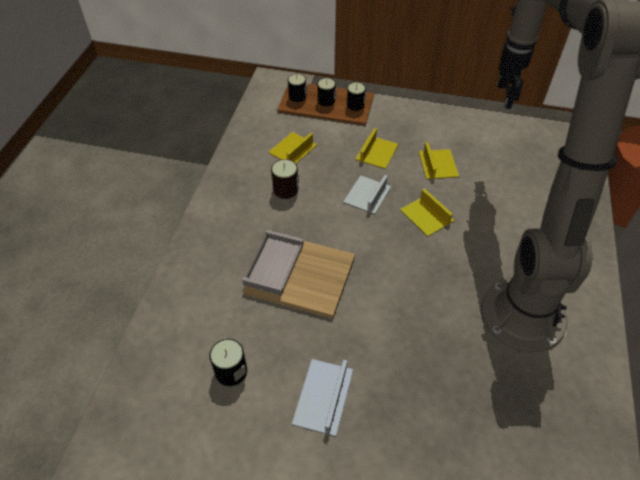

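Top view: there are two aluminium strips, one at left (132,270), about 74 px long (≈162 mm), and one at right (415,268), about 52 px (≈120 mm). The right one fits the short strip. The yellow pieces at (478,155), (499,270), (494,357) and (397,350) are look-alikes. The station is at (271,212) with its flap at (275,180), and the jars are at (130,165) and (404,158). I'll confirm with an enlarged crop and measure.

```bash
python3 - <<'E'
from h import *
im=cv2.imread('pics/top0.png');d=np.load('pics/top0.npy')
c=cv2.resize(im[130:310,210:460],None,fx=3.2,fy=3.2,interpolation=cv2.INTER_CUBIC);cv2.imwrite('pics/crop0.png',c)
P=world('top',d)
def rect(m,n):
    q=P[m][:,:2];r=cv2.minAreaRect((q*1000).astype(np.float32));print(n,len(q),r,'zmed',np.median(P[m][:,2]))
print('table z',np.median(P[300:340,200:300,2]))
z=P[...,2];Z=np.zeros(z.shape,bool)
def box(r0,r1,c0,c1):
    m=Z.copy();m[r0:r1,c0:c1]=1;return m
b=box(235,305,375,455)
g=im.min(2)>120
rect(b&(z>.03)&(z<.06),'upstand');rect(b&g&(z<.012)&(z>0),'leaf')
rect(b&g,'short all')
b=box(235,300,80,180);rect(b&(z>.03)&(z<.06),'long upstand')
b=box(140,285,215,330)
rect(b&(z>.012)&(z<.025),'deck');rect(b&(z>.029)&(z<.036),'flap');rect(b&(z>.040)&(z<.05),'cheeks');rect(b&(z>.012),'station')
for r,cc in[(240,270),(185,275),(165,234),(262,410),(287,410)]:print(r,cc,P[r,cc].round(4))
E
```

```text
table z -0.0007974959428663775
upstand 261 ((423.3265686035156, -310.2945251464844), (119.42900085449219, 10.607696533203125), 75.95426177978516) zmed 0.04008271274916986
leaf 1986 ((458.480224609375, -310.1951904296875), (141.83447265625, 160.3331298828125), 0.8365260362625122) zmed 0.0033094773913388
short all 2951 ((468.7206726074219, -249.4274139404297), (280.6769714355469, 142.32952880859375), 85.36259460449219) zmed 0.0027124260074260498
long upstand 345 ((410.86083984375, 320.385009765625), (162.3478546142578, 9.957236289978027), 87.64112854003906) zmed 0.04013255060114784
deck 6041 ((574.5607299804688, 7.677001953125), (200.72642517089844, 243.1668243408203), 85.02410125732422) zmed 0.019130776283089457
flap 2255 ((598.46484375, 4.715034484863281), (171.0276641845703, 193.62127685546875), 84.74642181396484) zmed 0.031924817284501694
cheeks 419 ((644.5130004882812, 1.3653411865234375), (172.32798767089844, 104.37801361083984), 85.03642272949219) zmed 0.04479491125689106
station 9661 ((557.146240234375, -3.131195068359375), (224.70242309570312, 278.6944274902344), 85.341796875) zmed 0.021376998069070785
240 270 [0.5109 0.0063 0.0234]
185 275 [ 0.6328 -0.0028  0.0345]
165 234 [0.68   0.0923 0.016 ]
262 410 [ 0.4682 -0.3087  0.0016]
287 410 [ 0.412  -0.3085  0.0044]
```

View pics/crop0.png

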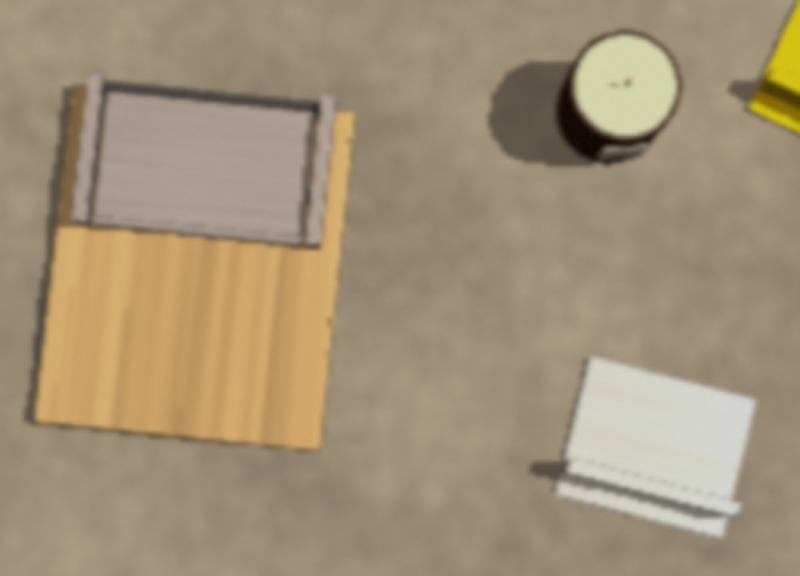

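The crop confirms it: the right strip's upstand measures 119.4 × 10.6 mm at z = 40 mm, and the left one's measures 162 mm. Short strip: upstand centre (0.423, -0.310), strip x at -14.05°. Station: origin ≈ (0.573, 0.0076), x axis at -4.96°, checked by both cheeks and deck. Next is the grasp.

```bash
cat >> h.py <<'E'
from math import pi
A0=np.radians(-14.05); A1=np.radians(-4.96); ST=np.array([.573,.0076])
def st(x,y): c,s=np.cos(A1),np.sin(A1); return ST+np.array([c*x-s*y,s*x+c*y])
def rot(a,k): return [pi,0,a+k*pi/2]
E
python3 - <<'E'
from h import *
q0=manip.state()['joint_pos']
sol={}
for k in(1,-1):
    a=planner.inverse_kinematics([.4233,-.3103,.12],rot(A0,k)); b=planner.inverse_kinematics([*st(-90,0),.1] if 0 else [*st(-.09,0),.1],rot(A1,k))
    print(k,a is not None and np.round(a,2),b is not None and np.round(b,2)); sol[k]=(a,b)
ks=[k for k in sol if sol[k][0] is not None and sol[k][1] is not None]
k=min(ks,key=lambda k:abs(sol[k][0][6])+abs(sol[k][1][6])); print('k',k)
open('k.txt','w').write(str(k))
p=[.4233,-.3103]
manip.move_ptp([*p,.12],rot(A0,k)); print(manip.state()['time'])
hit=manip.move_straight([*p,.011],speed=.1,threshold=8); print('hit',hit,manip.state()['tool_pos'])
effector.command_gripper(0.0,70)
s=manip.state();print(s['time'],s['width'],s['grip_force'],s['force'],s['tool_pos'])
manip.move_straight([*p,.12],speed=.12)
s=manip.state();print(s['time'],s['width'],s['grip_force'],s['force'],s['tool_pos'])
snap('side','s1');snap('top','t1')
E
```

```text
1 [ 0.89  0.38 -0.37  1.73  0.16  1.06  0.22] [ 0.59  0.42 -0.84  1.85  0.37  1.03 -0.48]
-1 [ 0.55  0.35  0.07  1.75 -0.03  1.05 -2.76] [ 0.74  0.52 -1.07  1.85  0.52  1.09  2.52]
k 1
1.5583
hit False [ 0.42395427 -0.31067184  0.01168779]
3.4833 0.1037614520680698 69.30809497833252 [1.08918517 0.69918209 1.51296973] [ 0.42356046 -0.31043152  0.01121625]
4.5417 0.10090504866093122 69.04796361923218 [ 0.66669174 -0.14241987 -1.13538616] [ 0.42254042 -0.30987433  0.11909308]
```

```bash
python3 - <<'E'
from h import *
k=int(open('k.txt').read())
manip.move_ptp([*st(-.095,0),.12],rot(A1,k))
manip.move_straight([*st(-.095,0),.050],speed=.1)
s=manip.state();print(s['time'],s['width'],s['grip_force'],s['force'],s['tool_pos'],s['eef_rot'])
im,d=snap('side','s2');im2,d2=snap('top','t2')
a=cv2.resize(im[190:350,200:400],(800,640))[:600]
cv2.imwrite('pics/c2.png',a[:,:,::-1])
cv2.imwrite('pics/c2t.png',cv2.resize(im2[140:300,200:360],(600,600),interpolation=cv2.INTER_CUBIC)[:,:,::-1])
E
```

```text
6.7417 0.10244758296074008 68.89630079269409 [ 0.05222115  0.22148592 -1.44075725] [0.47904333 0.01581778 0.05047774] [ 3.14034490e+00 -2.54846801e-04  1.48398122e+00]
```

View pics/c2.png

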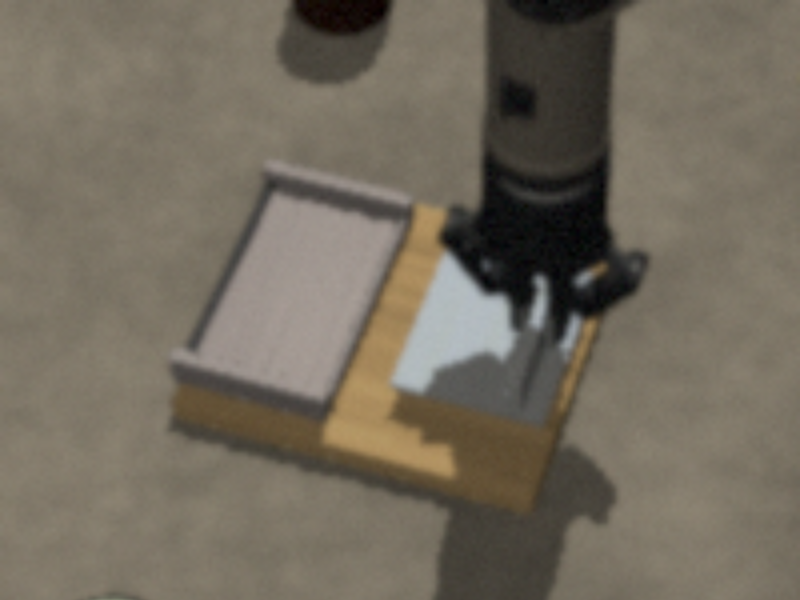

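View pics/c2t.png

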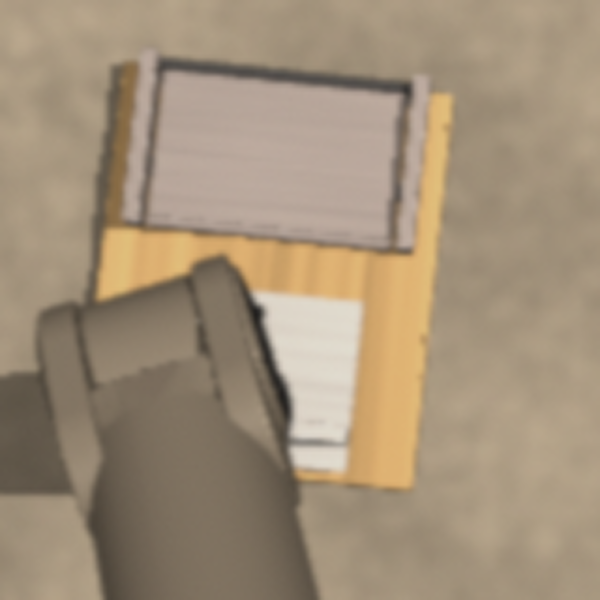

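The strip hangs level over the deck, with its free edge parallel to the flap: (395,385)–(440,250) in the side crop, right end at (357,300) in the top crop. A numerical check of centring and tilt comes next, then set down.

```bash
python3 - <<'E'
from h import *
k=int(open('k.txt').read())
R=np.array([[np.cos(A1),np.sin(A1)],[-np.sin(A1),np.cos(A1)]])
for cam,f in(('side','s2'),('top','t2')):
    P=world(cam,np.load(f'pics/{f}.npy')); im=cv2.imread(f'pics/{f}.png')
    Q=P.copy();Q[...,:2]=(P[...,:2]-ST)@R.T
    m=(Q[...,2]>.033)&(Q[...,2]<.052)&(Q[...,0]>-.08)&(Q[...,0]<-.012)&(abs(Q[...,1])<.075)&(im.min(2)>(60 if cam=='side' else 120))
    q=Q[m]; A=np.c_[q[:,:2],np.ones(len(q))]; c=np.linalg.lstsq(A,q[:,2],rcond=None)[0]
    print(cam,len(q),'xmax',np.percentile(q[:,0],99).round(4),'y',np.percentile(q[:,1],[1,99]).round(4),'plane',c.round(4))
    if cam=='side':
        for lo,hi in((-.06,-.03),(-.03,0),(0,.03),(.03,.06)):
            t=q[(q[:,1]>lo)&(q[:,1]<hi)]; print(lo,np.percentile(t[:,0],98).round(4) if len(t) else None)
h=manip.move_straight([*st(-.095,0),.0250],speed=.03,threshold=5)
s=manip.state();print(h,s['time'],s['force'],s['moment'],s['tool_pos'],s['grip_force'])
E
```

```text
side 766 xmax -0.013 y [-0.0427  0.0603] plane [-0.0089 -0.004   0.0426]
-0.06 -0.0137
-0.03 -0.0137
0 -0.0139
0.03 -0.0142
top 671 xmax -0.0143 y [-0.06   -0.0016] plane [ 0.0051 -0.0083  0.0427]
True 7.4667 [-0.09254749 -0.76070641  2.67536284] [-0.04221918  0.01798318  0.03223454] [0.47834141 0.01573633 0.03118715] 69.67216372489929
```

```bash
python3 - <<'E'
from h import *
def rep(h):
    s=manip.state();R=np.array([[np.cos(A1),np.sin(A1)],[-np.sin(A1),np.cos(A1)]])
    print(h,round(s['time'],2),'F',s['force'].round(1),'M',s['moment'].round(2),'st',(R@(s['tool_pos'][:2]-ST)).round(4),s['tool_pos'][2].round(4),s['grip_force'])
rep(0)
h=manip.move_straight([*st(-.060,0),.0305],speed=.05,threshold=12);rep(h)
if not h:
    h=manip.move_straight([*st(-.034,0),.0305],speed=.04,threshold=12);rep(h)
if not h:
    h=manip.move_straight([*st(-.018,0),.0305],speed=.02,threshold=12);rep(h)
im,d=snap('side','s3')
cv2.imwrite('pics/c3.png',cv2.resize(im[210:350,210:390],(771,600),interpolation=cv2.INTER_CUBIC)[:,:,::-1])
E
```

```text
0 7.47 F [-0.1 -0.8  2.7] M [-0.04  0.02  0.03] st [-0.095  -0.0001] 0.0312 69.67216372489929
True 7.72 F [-0.   1.3  3.6] M [ 0.05 -0.14 -0.02] st [-0.0948 -0.0001] 0.0312 69.63569641113281
```

View pics/c3.png

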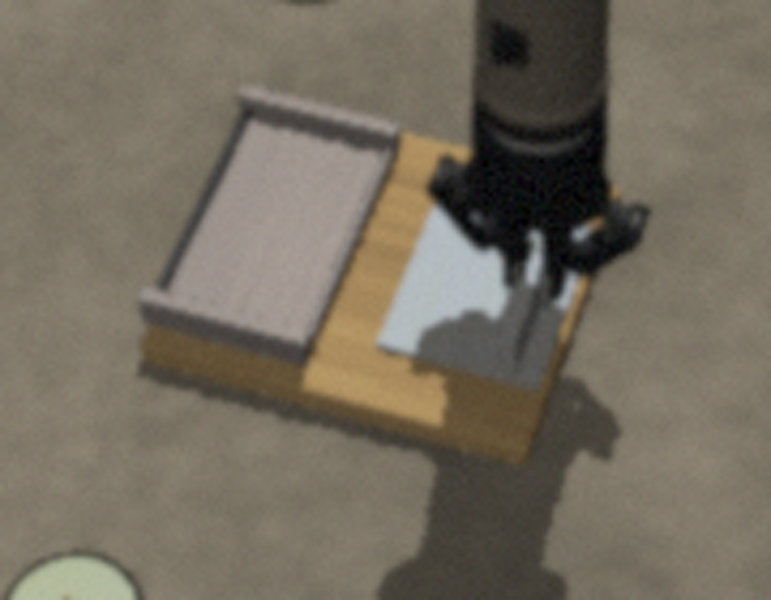

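The strip lies flat on the deck with its free edge at (380,345)–(430,210), clear of the flap edge. The force trip came from the start of the slide, so I'll slide the free stretch unguarded and guard only the last part.

```bash
cat >> h.py <<'E'
def rep(h):
    s=manip.state();R=np.array([[np.cos(A1),np.sin(A1)],[-np.sin(A1),np.cos(A1)]])
    print(h,round(s['time'],2),'F',s['force'].round(1),'M',s['moment'].round(2),'st',(R@(s['tool_pos'][:2]-ST)).round(4),s['tool_pos'][2].round(4),s['grip_force'],s['eef_rot'].round(3))
E
python3 - <<'E'
from h import *
for x in(-.085,-.062,-.038): manip.move_straight([*st(x,0),.0312],speed=.04);rep(x)
h=manip.move_straight([*st(-.020,0),.0312],speed=.02,threshold=14);rep(h)
im,d=snap('side','s4')
cv2.imwrite('pics/c4.png',cv2.resize(im[210:350,210:390],(771,600),interpolation=cv2.INTER_CUBIC)[:,:,::-1])
E
```

```text
-0.085 8.19 F [1.2 0.2 1.4] M [ 0.07 -0.44  0.02] st [-0.0843  0.0002] 0.0313 69.42066192626953 [-3.136e+00  1.000e-03  1.484e+00]
-0.062 8.92 F [-2.4 -0.6  5.3] M [ 0.14 -0.01 -0.02] st [-0.0625  0.    ] 0.0313 69.8060131072998 [-3.134e+00  2.000e-03  1.484e+00]
-0.038 9.67 F [-1.3  0.1  5.2] M [ 0.09 -0.07 -0.  ] st [-0.0385  0.    ] 0.0313 69.816734790802 [-3.134e+00  2.000e-03  1.484e+00]
True 10.33 F [-2.8 -0.8  6.2] M [ 0.05 -0.02 -0.1 ] st [-0.0286  0.0002] 0.0318 69.94430422782898 [-3.126e+00  3.000e-03  1.484e+00]
```

View pics/c4.png

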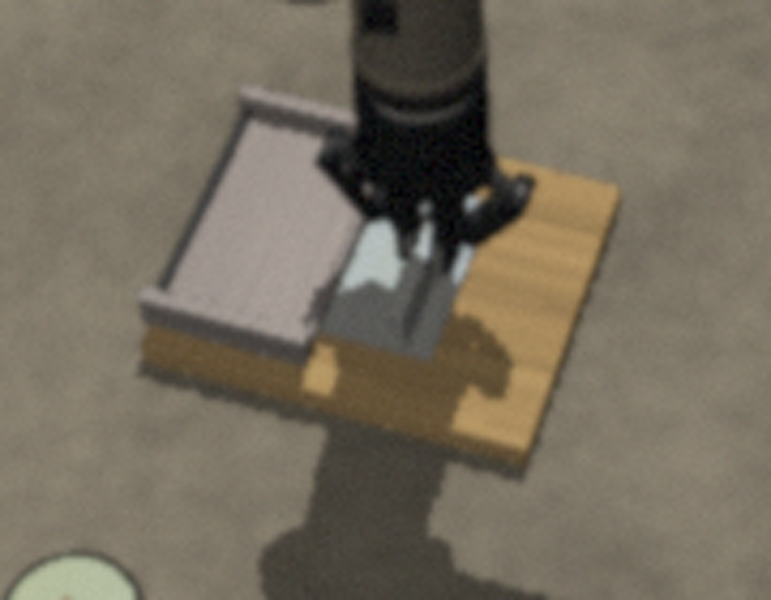

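It has met the stop: grip at station x = -28.6 mm against -28 expected, the leaf under the flap and the flap down. Now press down step by step.

```bash
python3 - <<'E'
from h import *
k=int(open('k.txt').read())
for i in range(12):
    z=.0308-.001*i
    manip.move_straight([*st(-.0275,0),z],speed=.02,rot=rot(A1,k)); manip.pause(.2); rep(round(z,4))
    if manip.state()['force'][2]>18: break
manip.pause(.5); rep('end')
im,d=snap('side','s5'); im2,d2=snap('top','t5')
R=np.array([[np.cos(A1),np.sin(A1)],[-np.sin(A1),np.cos(A1)]])
P=world('side',d);Q=P.copy();Q[...,:2]=(P[...,:2]-ST)@R.T
for n,b,zr in(('flap',(.03,.10),(.022,.045)),('leaf',(-.012,.014),(.012,.035))):
    m=(Q[...,0]>b[0])&(Q[...,0]<b[1])&(abs(Q[...,1])<.055)&(Q[...,2]>zr[0])&(Q[...,2]<zr[1])
    q=Q[m];c=np.linalg.lstsq(np.c_[q[:,:2],np.ones(len(q))],q[:,2],rcond=None)[0];print(n,len(q),c.round(4))
cv2.imwrite('pics/c5.png',cv2.resize(im[210:350,210:390],(771,600),interpolation=cv2.INTER_CUBIC)[:,:,::-1])
E
```

```text
0.0308 10.83 F [-4.2  0.6  7.2] M [ 0.11  0.47 -0.04] st [-0.0286  0.0002] 0.0312 70.2625322341919 [-3.14   0.     1.484]
0.0298 11.28 F [-5.1 -0.9 12.4] M [ 0.06  0.98 -0.07] st [-0.0286  0.0002] 0.0312 71.22927188873291 [-3.140e+00  1.000e-03  1.484e+00]
0.0288 11.73 F [-7.7 -0.7 19.8] M [ 0.05  1.42 -0.06] st [-0.0286  0.0002] 0.0312 72.14330434799194 [-3.140e+00  1.000e-03  1.484e+00]
end 12.23 F [-7.5 -0.7 19.4] M [ 0.01  1.43 -0.08] st [-0.0286  0.0002] 0.0312 72.14415550231934 [-3.140e+00  1.000e-03  1.484e+00]
flap 847 [-0.0055 -0.0017  0.0318]
leaf 222 [-0.0162  0.0031  0.0234]
```

View pics/c5.png

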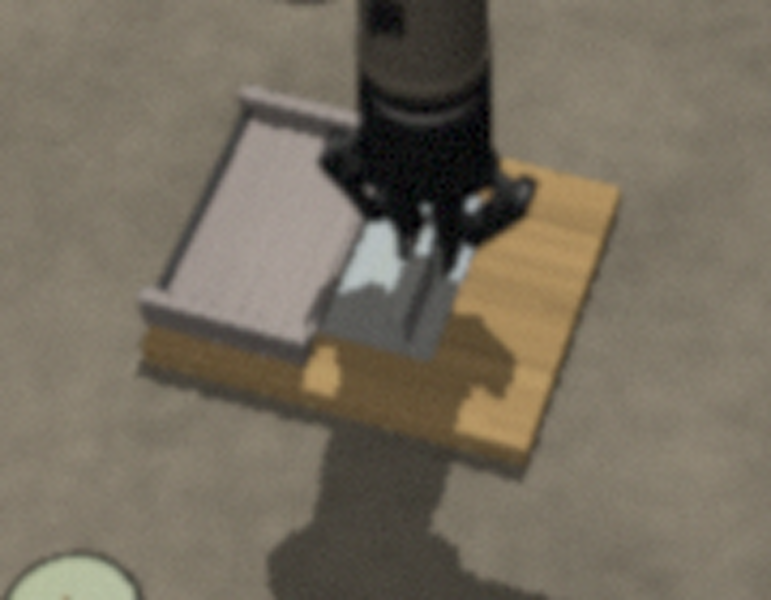

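The flap is level, top at z = 31.8 mm (32 nominal). The leaf is flat, top at z = 23.4 mm, against the stop. The press is about 20 N and the grip 72 N, so I'm handing in.

```bash
python3 -c "
from h import *
print(workorder.finish_job())"
```

```text
the job is handed in; nothing more can be done
None
```

The job is handed in with the short strip under the resting flap against the stop, square and centred, still gripped (about 72 N) and pressed flat on the deck at about 20 N; the verdict wasn't returned, and nothing touched the longer strip or the jars.

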